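# Gauge a tube in the bench caliper

### The arm

A 6-joint arm with a two-finger parallel gripper is mounted at the origin on the work surface; the furniture and walls round the work are solid. World frame = base frame: x ahead of the robot, y to its left, z up, the work surface at z = 0. Lengths are in mm, angles in degrees, forces in N, time in s.
With the tool pointing down it reaches from about 350 to 850 mm from the base axis. Payload 8.1 kg.
Tool frame: the origin (TCP) lies at the very end of the fingers, on their centre line; the grasp point (between the pads) lies 19 mm behind it; z points along the fingers, y is the line along which they close (so a half turn about z gives the same grasp; the last joint's range is limited). The gripper opens to 85 mm and grips with 20 to 120 N. Pads are 22 mm wide; open, the fingers measure 114 mm over their backs; the gripper's body (76 mm by 85 mm) begins 54 mm behind the grasp point. The pads swing forward as they close: fully open they stand 13 mm farther back than shut.
Start: joints at [-4.893, 7.471, 85.268, -0, 87.261, -4.893], TCP at [600.004, 0.022, 231.292] pointing down, gripper open.
Joint ranges: [-169.43, 169.43], [-51.17, 129.36], [1.28, 143.12], [-76.62, 256.62], [0, 156.53], [-152.29, 152.29]. Speed limits (degrees/s): [136.94, 136.94, 159.86, 180, 180, 180].

### API

Orientations are given as [roll, pitch, yaw] about the fixed x, y, z axes, in that order (R = Rz(yaw) Ry(pitch) Rx(roll)).
In Python, from bench import * gives the robot as it stands.
- The arm moves only by the tool play_rows, never from a script. Its argument "increments" is a list of rows, each a list of 3 entries, a list of its own where there are three numbers: the gripper's target within -1 to 1 (fully open at 1, half-way at 0, shut at -1), then the shift along the tool's x, y, z in mm, then the turn about the tool's z in rad. A call has 1 to 12 rows; each row shifts and turns the commanded pose from where the row before left it, along the tool's axes as they then stand; what a row does not reach is not made up. A row lasts 1/12 s, in which the tool goes at most 41.7 mm and 7.16 degrees, less where a joint would pass 70% of its speed; a pose out of reach is approached as far as the arm can. A call is refused whole if a number of a shift passes 41.7 or a number of a turn 0.125, either way. A call with a gripper value outside its range is refused whole. The fingers move at their own pace and stop on an object; "force" is the grip in N (left out, the last holds). Time passes only in rows, so rows that do not move let the fingers close. It gives the time, the measured TCP pose, the force, the opening and the grip force at its end, in the units of the state.
- sense(): the state, without advancing time (a new reading comes with each control period).
- snapshot(name): name is "scene" or "side" or "wrist"; returns a dict with "color" (420x560x3 uint8, red, green, blue), "intrinsics" (3x3 intrinsics, pixels), "world_from_camera" (4x4, takes a point from camera to world coordinates). Camera axes: x right, y down, z forward; pixel columns grow to the right and rows downward; lengths in mm; the calibration is good to about 2 mm. A picture is of the moment at which its call begins. There is no depth.
- hand_in(): hands the job in; it is judged then, once.
Trained networks look in a picture, given as the dict that the camera call returned (one of the last four; its "shot" number tells which), for a name from the list of things; names that differ only in an ending like _2 or _b are one class to them, and where a whole thing is asked for, a point or a joint stands for the part that bears it (a point fixed in the world has none). Each returns a list of dicts, best first, with "p" (0 to 1); they miss things now and then, are a little off and sometimes report something else, mostly with a low value. They report only what shows in the picture. A call takes as long as a camera call. They do not tell look-alikes from the thing itself.
- find_in(query, picture): "xyz" ([x, y, z] in mm, in the coordinates of the camera as it stood for that picture, good to about 4 mm: the middle of the surface that is visible of it).
- regions_of(query, picture): "mask" (420x560 bool, what is visible of it).
- pinpoint(query, picture): "xyz" ([x, y, z] in mm, in the coordinates of the camera as it stood for that picture, good to about 4 mm: a listed point, or the origin of a listed thing).
The state is a dict: "time": time; "joint_pos": joint angles; "qd": joint speeds; "joint_efforts": joint torques, N m; "tool_pos": TCP position; "tcp_rot": TCP orientation; "ft_force": force on the tool from outside, world axes, zero at the start; "wrist_torque": the same for the moment, N m; "finger_gap": finger opening in mm; "grip_force": force on a finger pad.
Only numpy, scipy, OpenCV 4.12 (cv2) and the standard library are available. Lean on these libraries where they do the work, as an engineer would, in place of code of your own. Each camera call takes 0.05 s, during which the arm holds its last target. There are 200 camera calls.

### The job

Stand the tall grey steel tube upright on the caliper's blue bed between its two jaws and let go of it. Then slide the jaw with the red knob up to it, carrying the tube along, until the sliding jaw and the anvil of the fixed jaw both bear on the tube with light, definite pressure (about 7 N), never much more, and without the sliding jaw tilting out of square; leave the jaws resting closed on the tube. Leave the other small parts around it undisturbed.

Things in the scene. Friction and masses are not known exactly. Their poses are not given: they have to be found in the camera images.
- tube: grey steel tube stub, standing upright, 45 mm outside diameter, 62 mm tall, about 0.2 kg; origin at the centre of its underside, z up its axis
- caliper: bench caliper screwed to the table: blue bed plate 233 x 132 mm, 6 mm thick (the tube stands on it), aluminium beam, its top 22 mm above the table. Origin on the table under the fixed jaw's face, on the measuring line: x points from fixed to sliding jaw (closing is -x), y to the beam (centre line at y = +45 mm), z up. Bed: x -47 to 185, y -54 to 78 mm. The tube belongs on the line y = 0
- fixed_jaw: fixed steel jaw; frame as the caliper's: jaw face at x = 0, reaching to y = -24 mm, 8 to 28 mm above the table. It carries an adjustable anvil, a steel pad 30 mm wide, 18 mm high, centred on the measuring line, 18 mm above the table: its face stands anywhere from x = 4 to 16 mm, firmly clamped; where is not measured and must be felt (or seen)
- sliding_jaw: sliding jaw, 10 mm thick, on a dark carriage 44 mm long, 30 mm high. Origin on the table at the beam's centre line; measuring face x = 0, reaching to y = -69 mm, 8 to 28 mm above the table; axes as the caliper's when square. Sprung play lets it turn about the vertical through its origin (25 N m/rad): pushed at the knob, it tilts some 0.001 to 0.002 rad per N of pressure on the tube
- knob (a point): grip point of the red knob, a plain upright cylinder on the sliding jaw's carriage, 18 mm in diameter, from 32 to 62 mm above the table; this point is on its axis 50 mm above the table, 26 mm behind the jaw's measuring face (caliper +x) and on the beam's centre line
- opening (a joint): gap in m between the sliding jaw's face and the face of the fixed jaw (not of its anvil, which takes up 4 to 16 mm of it); 0 shut, 0.115 widest; slides with about 3 N of drag and stays where it is left
- rusty_bar: bystander: rusty bar end standing, 18 mm diameter, 38 mm tall, origin under its centre
- small_bolt: bystander: grey bolt standing on its head, 24 mm across, 49 mm tall, origin under its centre
- loose_nut: bystander: rusty hex nut lying flat, 36 mm across corners, 16 mm tall, origin under its centre
Things that resemble listed ones, but are neither listed nor needed, are in the scene too. What is shaped like the tube but orange is not meant.

How it is judged (in metres and radians):
On the way, in this order (a step that is already met when the one before it is completed fails the run):
1. the tube stands upright on the bed between the jaws, on the measuring line to 12 mm, let go (x of tube in the frame of caliper between 0.022 and 0.092 m and y of tube in the frame of caliper between -0.012 and 0.012 m and z of tube in the frame of caliper between 0.003 and 0.009 m and angle between tube's own z axis and vertical below 0.06 rad and contact force between the fingers and tube below 0.1 N), for 0.2 s.
2. the sliding jaw and the fixed jaw (with its anvil) each bear on the tube with at least 4 N, held for 0.3 s (contact force between each of sliding_jaw, fixed_jaw and tube above 4 N and contact force between the fingers and tube below 0.1 N), for 0.3 s.
At the end, for the whole second after the job is handed in: the tube stands upright (within 0.06 rad) and still on the bed, its axis within 15 mm of the measuring line, both the sliding jaw and the fixed jaw (its anvil) still touch it (over 0.3 N each) and the opening is between 46 and 64 mm (contact force between each of sliding_jaw, fixed_jaw and tube above 0.3 N and value of joint opening between 0.046 and 0.064 m and y of tube in the frame of caliper between -0.015 and 0.015 m and z of tube in the frame of caliper below 0.009 m and angle between tube's own z axis and vertical below 0.06 rad and linear speed of tube below 0.01 m/s).
It fails at once if the sliding jaw presses on the tube with more than 12 N (contact force between sliding_jaw and tube above 12 N).
It fails at once if the sliding jaw tilts more than 0.022 rad (1.3 degrees) out of square (angle between the x axis of sliding_jaw and the x axis of caliper, either way round above 0.022 rad).
It fails at once if a bystander part is moved more than 15 mm (distance of any of loose_nut, rusty_bar, small_bolt from where it was at the start of the episode above 0.015 m).
It also fails if it takes over 56 s, if anything falls off the work surface, if the arm or the gripper's body presses on something with over 40 N, if the wrist force passes 120 N, or if a joint passes its speed limit or range.

## Working session

There is one attempt and no reset: what is moved stays moved. The work goes in short steps, Python scripts to look and compute and a tool call to move; the robot and the scene stay as the last step left them, time stands still between calls to the robot, and variables do not carry over. Pictures are saved under pics/ and viewed, at most 10 in all, crops included, and the job is handed in when it is done.

Besides the shell and the picture viewer there is one more tool, called after "Call:" by a JSON object that holds its "fn" and its "kwargs". play_rows: Moves the arm, as the interface text tells. Its arguments: {"type":"object","properties":{"increments":{"type":"array","items":{"type":"array"}},"force":{"type":"number"}},"required":["increments"]}

```bash
mkdir -p pics; cat > h.py <<'E'
from bench import *
import numpy as np, cv2
def W(p,s): 
    return (np.array(s["world_from_camera"])@np.r_[p,1])[:3]
def save(s,n,box=None,k=1):
    c=s["color"][:,:,::-1]
    if box: c=c[box[1]:box[3],box[0]:box[2]]
    cv2.imwrite("pics/"+n+".png",cv2.resize(c,None,fx=k,fy=k,interpolation=cv2.INTER_CUBIC))
def px(p,s):
    q=np.linalg.inv(np.array(s["world_from_camera"]))@np.r_[p,1]; u=np.array(s["intrinsics"])@q[:3]; return u[:2]/u[2]
E
python3 - <<'E'
from h import *
np.set_printoptions(precision=1,suppress=True)
S={n:snapshot(n) for n in("scene","side","wrist")}
c=np.hstack([S["scene"]["color"],S["side"]["color"]])
save({"color":c},"a",k=0.714)
for n in S:
  s=S[n]; print(n, np.array(s["world_from_camera"])[:3,3])
  for q in("tube","caliper","sliding_jaw","knob","fixed_jaw","rusty_bar","small_bolt","loose_nut"):
    for r in pinpoint(q,s)[:3]: print(q,round(r["p"],2),W(r["xyz"],s),px(W(r["xyz"],s),s))
E
```

```text
scene [-214.2 -547.   550.7]
tube 0.85 [ 497. -104.   -1.] [332.6 256. ]
tube 0.66 [ 422.5 -191.1    3.6] [349.8 286.7]
caliper 0.65 [501.7 211.9  -1.2] [227.  213.1]
sliding_jaw 0.94 [400.4 165.2  -2.2] [210.5 236.1]
knob 0.67 [371.5 173.8  48.4] [196.2 220.6]
fixed_jaw 0.64 [500.6 211.1   1.7] [226.8 212.3]
rusty_bar 0.41 [624.9 -74.6   4.5] [352.2 225.5]
small_bolt 0.73 [434.8 -26.5   4.7] [285.5 254.6]
loose_nut 0.73 [509.9 -48.4  -0. ] [314.5 244.6]
side [ 392.9 -758.7  485. ]
tube 0.93 [ 421.1 -195.5    2.7] [240.4 331.4]
tube 0.82 [ 498.  -101.8    5. ] [280.  288.3]
caliper 0.61 [503.1 212.7  -3.8] [258.9 211.6]
sliding_jaw 0.83 [402.3 164.8  -3. ] [216.  225.2]
knob 0.71 [374.4 166.4  55.1] [200.6 202. ]
fixed_jaw 0.59 [499.4 212.7  -0.3] [257.2 210.5]
rusty_bar 0.51 [627.6 -72.    0.9] [348.  272.3]
small_bolt 0.55 [433.5 -30.2   0. ] [238.5 271.7]
wrist [598.7  72.2 372.7]
tube 0.68 [623.8 -75.8   0.7] [304.8 242.4]
tube 0.67 [ 497.6 -100.3   -4.2] [187.8 261.7]
tube 0.46 [429.8 -31.2  -2.6] [117.  200.6]
rusty_bar 0.93 [623.8 -78.1  -0.8] [304.7 243.9]
small_bolt 0.71 [432.7 -27.   -1. ] [118.6 197. ]
loose_nut 0.93 [505.  -43.    0.4] [190.1 212.5]
```

View pics/a.png

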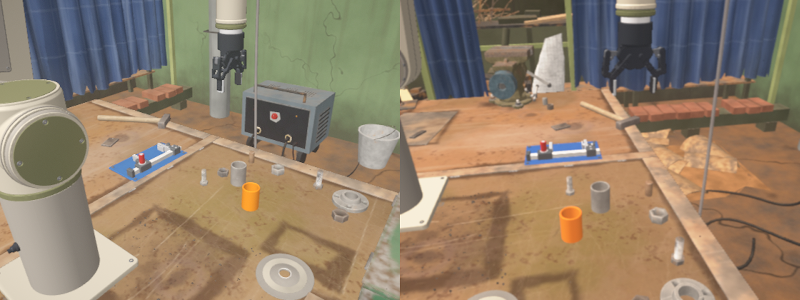

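```bash
python3 - <<'E'
from h import *
s=snapshot("scene"); save(s,"b",(270,190,420,310),4); d=sense(); print(d["tcp_rot"],d["tool_pos"],d["time"])
from scipy.spatial.transform import Rotation as R
print(R.from_euler("xyz",d["tcp_rot"],degrees=True).as_matrix().round(3))
E
```

```text
[-1.79999419e+02 -1.76622569e-03  8.99979109e+01] [6.00015881e+02 2.65287205e-02 2.31278703e+02] 1.4
[[ 0.  1. -0.]
 [ 1. -0.  0.]
 [ 0. -0. -1.]]
```

View pics/b.png

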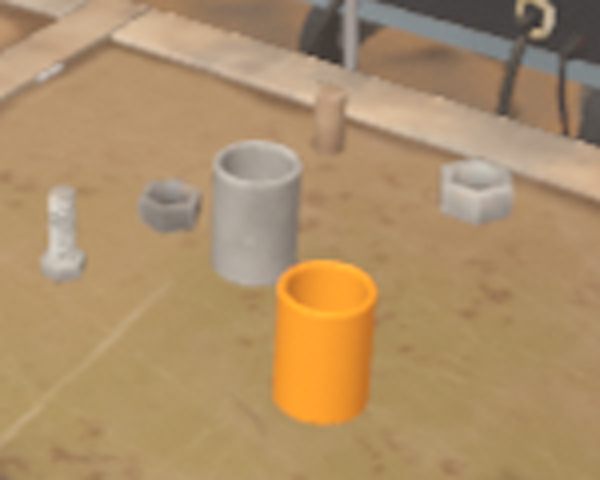

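Call:
{"fn": "play_rows", "kwargs": {"increments": [[1,[24,-30,0],0],[1,[24,-30,0],0],[1,[24,-30,0],0],[1,[24,-30,0],0],[1,[24,-30,0],0],[1,[0,0,0],0],[1,[0,0,0],0]]}}

```text
time: 1.98
tool_pos: [449.1, 121.2, 231.6]
tcp_rot: [179.9, -0.0, 90.2]
ft_force: [0.2, 0.1, 0.8]
finger_gap: 85.6
grip_force: 0.0
```

```bash
python3 - <<'E'
from h import *
np.set_printoptions(precision=1,suppress=True)
s=snapshot("wrist"); save(s,"c",k=1.4); print(sense()["tool_pos"],sense()["time"])
for q in("caliper","sliding_jaw","knob"):
    for r in pinpoint(q,s)[:2]: print(q,round(r["p"],2),W(r["xyz"],s),px(W(r["xyz"],s),s))
c=s["color"].astype(int); m=((c[:,:,2]>c[:,:,0]*1.5)&(c[:,:,2]>70)).astype(np.uint8)
h=np.vstack([x for x in cv2.findContours(m,0,2)[0] if cv2.contourArea(x)>30])
K=np.array(s["intrinsics"]);T=np.array(s["world_from_camera"])
def plane(u,z):
    d=T[:3,:3]@np.linalg.solve(K,np.r_[u,1]); return (T[:3,3]+d*(z-T[2,3])/d[2])[:2]
P=np.array([plane(u,6) for u in h[:,0]]).astype(np.float32)
r=cv2.minAreaRect(P); print(r, cv2.boxPoints(r))
E
```

```text
[450.  120.4 231.8] 2.0333
caliper 0.39 [398.6 170.3  -0.1] [229.1 120.5]
caliper 0.26 [432.9 -29.   -1.9] [266.2 302.9]
sliding_jaw 0.72 [400.6 170.5   1.3] [230.9 120.4]
knob 0.81 [369.5 165.8  49.3] [187.1 129.6]
((430.15606689453125, 200.77972412109375), (130.50225830078125, 231.20693969726562), 88.28482055664062) [[312.7 139. ]
 [543.8 132.1]
 [547.7 262.5]
 [316.6 269.5]]
```

View pics/c.png

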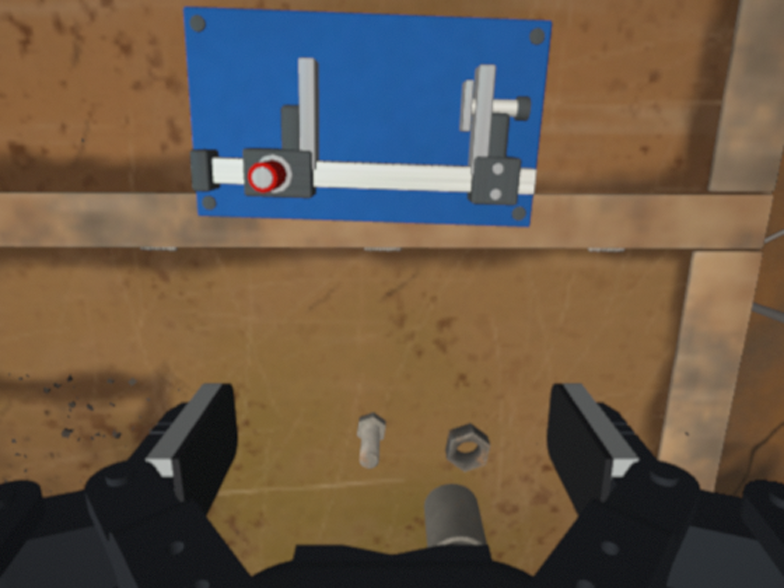

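Call:
{"fn": "play_rows", "kwargs": {"increments": [[1,[-32,7,17],0],[1,[-32,7,17],0],[1,[-32,7,17],0],[1,[-32,7,17],0],[1,[-32,7,17],0],[1,[-32,7,17],0],[1,[-30,5.5,17],0],[1,[0,0,0],0],[1,[0,0,0],0]]}}

```text
time: 2.93
tool_pos: [496.7, -104.1, 110.6]
tcp_rot: [-179.8, -0.1, 89.7]
ft_force: [-0.2, -0.1, -0.0]
finger_gap: 85.1
grip_force: 0.0
```

```bash
python3 - <<'E'
from h import *
np.set_printoptions(precision=1,suppress=True)
s=snapshot("wrist"); save(s,"d",k=1); print(sense()["tool_pos"],sense()["time"])
for r in pinpoint("tube",s)[:2]: print(round(r["p"],2),W(r["xyz"],s),px(W(r["xyz"],s),s))
E
```

```text
[ 497.3 -103.1  111.6] 2.9833
0.87 [ 497.6 -101.6   -1.7] [283.8 200.1]
0.68 [ 421.3 -188.3   -0.7] [183.7 310.7]
```

View pics/d.png

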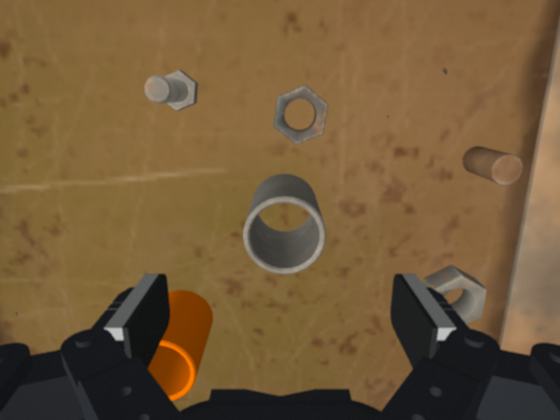

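Call:
{"fn": "play_rows", "kwargs": {"increments": [[1,[0.5,0,30],0],[1,[0,0,30],0],[1,[0,0,24],0],[1,[0,0,0],0],[-0.3,[0,0,0],0],[-0.3,[0,0,0],0],[-0.3,[0,0,0],0],[-0.3,[0,0,0],0],[-0.3,[0,0,0],0],[-0.3,[0,0,0],0],[-0.3,[0,0,0],0],[-0.3,[0,0,0],0]], "force": 30}}

```text
time: 4.03
tool_pos: [499.4, -101.9, 30.9]
tcp_rot: [179.8, 0.1, 90.0]
ft_force: [-2.2, 1.1, 5.3]
finger_gap: 43.7
grip_force: 29.7
```

Call:
{"fn": "play_rows", "kwargs": {"increments": [[-0.3,[0,0,-25],0],[-0.3,[0,0,-30],0],[-0.3,[20,-3,-20],0],[-0.3,[35,-6,0],0],[-0.3,[35,-6,0],0],[-0.3,[35,-6,0],0],[-0.3,[35,-6,0],0],[-0.3,[35,-6,0],0],[-0.3,[35,-6,0],0],[-0.3,[35,-6,0],0],[-0.3,[30,-5,0],0],[-0.3,[0,0,0],0]]}}

```text
time: 5.03
tool_pos: [446.8, 198.6, 104.8]
tcp_rot: [179.9, -0.2, 90.2]
ft_force: [0.5, 0.2, -1.9]
finger_gap: 43.8
grip_force: 32.2
```

```bash
python3 - <<'E'
from h import *
s=snapshot("scene");t=snapshot("side")
a=s["color"][150:290,150:290];b=t["color"][120:260,170:310]
save({"color":np.hstack([a,b])},"e",k=2.8); d=sense();print(d["tool_pos"],d["time"],d["ft_force"],d["finger_gap"])
for x in(s,t):
  for r in pinpoint("tube",x)[:3]: print(round(r["p"],2),W(r["xyz"],x))
E
```

```text
[447.566832   194.78065992 104.3044558 ] 5.1333 [-0.2142493  -0.91196925 -2.69866929] 43.54755757574873
0.84 [446.90692353 197.17781513  71.1108627 ]
0.57 [ 422.31045493 -192.42127301    1.94949886]
0.94 [ 420.70771765 -194.30747502    3.79385944]
0.58 [444.29892031 197.13485341  77.1907168 ]
0.43 [503.56667375 213.14637412  -1.44963295]
```

View pics/e.png

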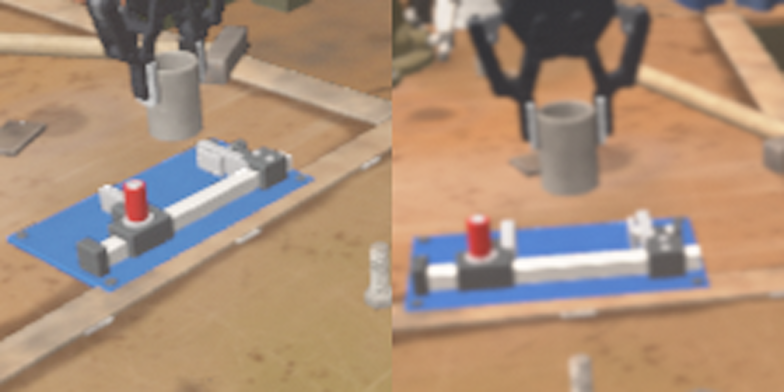

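Call:
{"fn": "play_rows", "kwargs": {"increments": [[-0.3,[17,0,0],0],[-0.3,[0,0,20],0],[-0.3,[0,0,25],0],[-0.3,[0,0,15],0],[-0.3,[0,0,5],0],[-0.3,[0,0,1],0],[-0.3,[0,0,0],0],[-0.3,[0,0,0],0]]}}

```text
time: 5.9
tool_pos: [448.3, 209.9, 38.0]
tcp_rot: [179.9, -0.0, 89.9]
ft_force: [0.7, -0.5, -3.3]
finger_gap: 43.9
grip_force: 32.2
```

```bash
python3 - <<'E'
from h import *
d=sense();print(d["tool_pos"],d["time"],d["ft_force"],d["finger_gap"])
E
```

```text
[448.3225561  209.87649865  38.008265  ] 5.9 [ 0.71417944 -0.53560277 -3.31868888] 43.8819301275388
```

Call:
{"fn": "play_rows", "kwargs": {"increments": [[-0.3,[1,0,0.5],0],[-0.3,[0,0,0.5],0],[-0.3,[0,0,0],0]]}}

```text
time: 6.15
tool_pos: [448.2, 211.5, 37.1]
tcp_rot: [179.9, -0.0, 90.0]
ft_force: [-1.0, -0.5, 0.8]
finger_gap: 44.3
grip_force: 32.6
```

Call:
{"fn": "play_rows", "kwargs": {"increments": [[-0.3,[0,0,0.5],0],[-0.3,[0,0,0.5],0],[-0.3,[0,0,0],0]]}}

```text
time: 6.4
tool_pos: [448.3, 211.6, 36.9]
tcp_rot: [179.9, -0.0, 90.0]
ft_force: [-4.3, -2.8, 11.8]
finger_gap: 43.6
grip_force: 33.9
```

Call:
{"fn": "play_rows", "kwargs": {"increments": [[-0.3,[0,0,-0.7],0],[0.7,[0,0,0],0],[0.7,[0,0,0],0],[0.7,[0,0,0],0],[0.7,[0,0,0],0],[0.7,[0,0,-20],0],[0.7,[0,0,-30],0],[0.7,[0,0,-30],0],[0,[0,0,-20],0],[-1,[0,0,0],0],[-1,[0,0,0],0],[-1,[0,0,0],0]]}}

```text
time: 7.4
tool_pos: [447.1, 211.4, 135.2]
tcp_rot: [-179.9, 0.0, 90.0]
ft_force: [0.1, 0.3, -0.7]
finger_gap: 24.3
grip_force: 0.0
```

```bash
python3 - <<'E'
from h import *
np.set_printoptions(precision=1,suppress=True)
d=sense();print(d["tool_pos"],d["time"],d["ft_force"],d["finger_gap"])
s=snapshot("wrist"); w=snapshot("scene")
save({"color":np.hstack([s["color"],np.vstack([cv2.resize(w["color"][150:290,150:290],(210,210)),np.zeros((210,210,3),np.uint8)])])},"f",k=1)
O=np.array([499.5,210.7]);ex=np.array([-.99955,.0298]);ey=np.array([-.0298,-.99955])
for x in(s,w):
 for q in("tube","knob","sliding_jaw","caliper"):
  for r in pinpoint(q,x)[:1]:
    p=W(r["xyz"],x); print(q,round(r["p"],2),p,"cal",(p[:2]-O)@ex,(p[:2]-O)@ey)
E
```

```text
[447.1 211.4 135.2] 7.4 [ 0.1  0.3 -0.7] 24.335231225833127
tube 0.61 [445.9 214.3   4.1] cal 53.64035619794624 -2.0114029353253238
knob 0.67 [373.5 171.3  48.6] cal 124.81898080424459 43.1086564280141
sliding_jaw 0.73 [400.7 172.5   0.7] cal 97.59097764307337 41.089282218081564
caliper 0.62 [500.6 211.3   0.2] cal -1.1146866290585686 -0.617680836489295
tube 0.93 [ 424.7 -190.1    0.2] cal 62.77745789523941 402.8138900290144
knob 0.89 [370.7 172.8  48.4] cal 127.56172800841563 41.758620533271426
sliding_jaw 0.82 [397.3 163.3  -2.4] cal 100.72380812872613 50.40090656857273
caliper 0.59 [502.9 210.1   3.2] cal -3.463792563929284 0.4942985152195178
```

View pics/f.png

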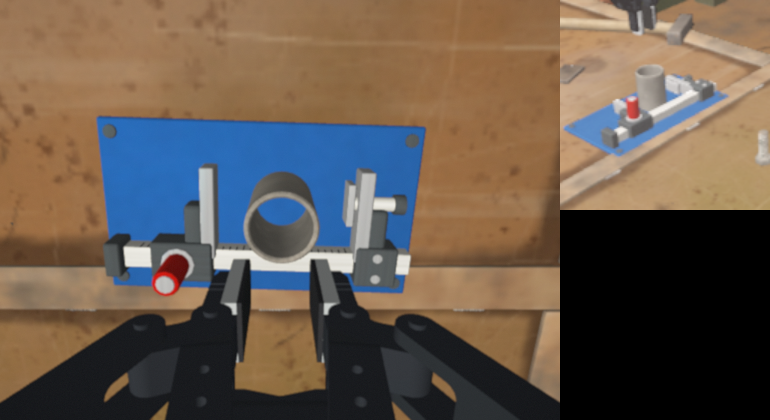

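Call:
{"fn": "play_rows", "kwargs": {"increments": [[-1,[-10,-28,0],0],[-1,[-10,-28,0],0],[-1,[-10,-28,0],0],[-1,[-10,-27,0],0.03],[-1,[0,0,35],0],[-1,[0,0,35],0],[-1,[0,0,25],0],[-1,[0,0,0],0],[-1,[0,0,0],0],[-1,[0,0,0],0]]}}

```text
time: 8.73
tool_pos: [337.4, 171.8, 42.4]
tcp_rot: [179.9, -0.0, 88.3]
ft_force: [0.5, 0.0, 0.2]
finger_gap: 0.1
grip_force: 0.0
```

```bash
python3 - <<'E'
from h import *
np.set_printoptions(precision=1,suppress=True)
d=sense();print(d["tool_pos"],d["time"],d["ft_force"],d["finger_gap"],d["tcp_rot"])
s=snapshot("wrist"); w=snapshot("scene")
save({"color":np.hstack([s["color"],cv2.resize(w["color"][160:260,160:260],(210,420)[:1]*2,interpolation=2).repeat(1,0) if 0 else np.vstack([cv2.resize(w["color"][160:260,160:260],(210,210)),np.zeros((210,210,3),np.uint8)])])},"g",k=1)
E
```

```text
[337.4 171.8  42.4] 8.7333 [0.5 0.  0.2] 0.11989054492805931 [179.9  -0.   88.3]
```

View pics/g.png

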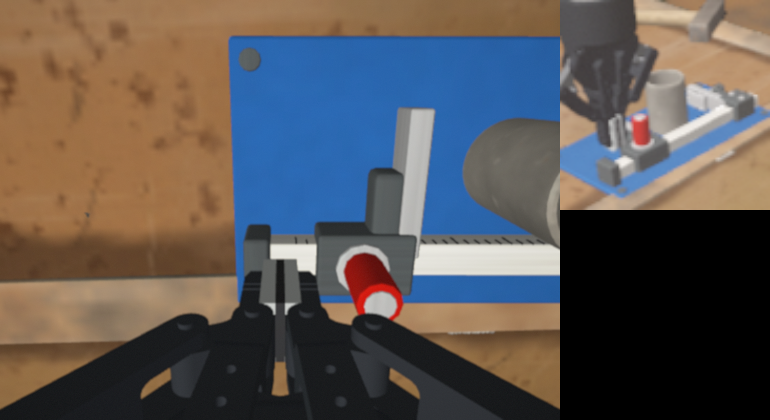

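Call:
{"fn": "play_rows", "kwargs": {"increments": [[-1,[0,2,0],0],[-1,[0,2,0],0],[-1,[0,2,0],0],[-1,[0,2,0],0],[-1,[0,2,0],0],[-1,[0,2,0],0],[-1,[0,2,0],0],[-1,[0,2,0],0]]}}

```text
time: 9.5
tool_pos: [352.4, 171.0, 40.9]
tcp_rot: [-180.0, 0.0, 88.3]
ft_force: [-3.3, -0.2, 2.2]
finger_gap: 0.1
grip_force: 1.6
```

Call:
{"fn": "play_rows", "kwargs": {"increments": [[-1,[0,2,0],0],[-1,[0,2,0],0],[-1,[0,2,0],0],[-1,[0,2,0],0],[-1,[0,2,0],0],[-1,[0,2,0],0],[-1,[0,2,0],0],[-1,[0,2,0],0],[-1,[0,2,0],0],[-1,[0,1,0],0],[-1,[0,0,0],0]]}}

```text
time: 10.42
tool_pos: [371.7, 170.4, 40.9]
tcp_rot: [180.0, 0.0, 88.3]
ft_force: [-1.4, -0.6, 0.5]
finger_gap: 0.0
grip_force: 0.8
```

```bash
python3 - <<'E'
from h import *
np.set_printoptions(precision=1,suppress=True)
d=sense();print(d["tool_pos"],d["time"],d["ft_force"],d["finger_gap"],d["tcp_rot"])
s=snapshot("wrist"); save(s,"i",(260,60,560,300),2.6)
print(np.array(s["intrinsics"]),np.array(s["world_from_camera"]))
O=np.array([499.5,210.7]);ex=np.array([-.99955,.0298]);ey=np.array([-.0298,-.99955])
def C(x,y,z): return px(np.r_[O+ex*x+ey*y,z],s)
for a in(0,4,8,12,16): print(a,C(a,-10,27))
E
```

```text
[371.7 170.4  40.9] 10.4167 [-1.4 -0.6  0.5] 0.028488048174950962 [180.    0.   88.3]
[[378.6   0.  279.8]
 [  0.  378.6 209. ]
 [  0.    0.    1. ]] [[  1.   -0.   -0.  372.9]
 [ -0.   -1.   -0.3 242.6]
 [ -0.    0.3  -1.  183.3]
 [  0.    0.    0.    1. ]]
0 [592.5 141.7]
4 [582.7 141.7]
8 [572.9 141.7]
12 [563.1 141.7]
16 [553.3 141.7]
```

View pics/i.png

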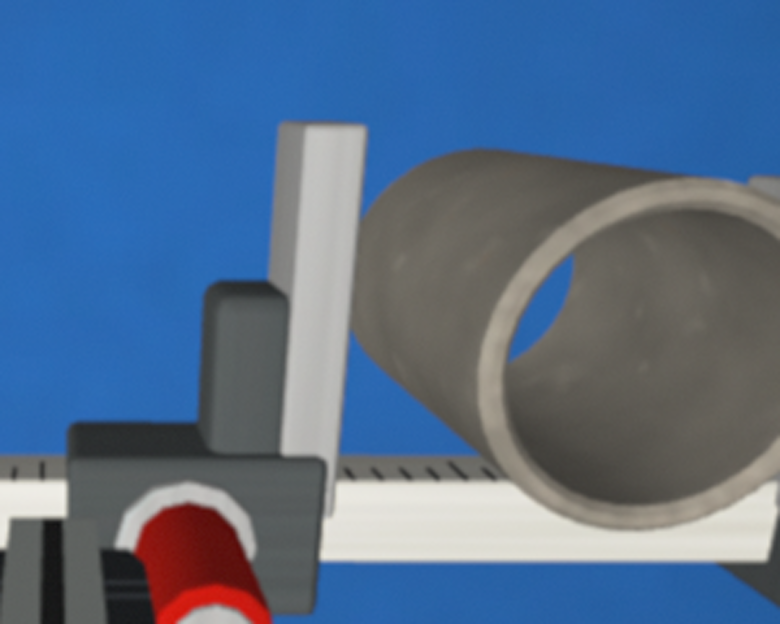

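Call:
{"fn": "play_rows", "kwargs": {"increments": [[-1,[0,1,0],0],[-1,[0,1,0],0],[-1,[0,1,0],0],[-1,[0,1,0],0],[-1,[0,1,0],0],[-1,[0,1,0],0],[-1,[0,1,0],0],[-1,[0,1,0],0],[-1,[0,1,0],0],[-1,[0,1,0],0],[-1,[0,0,0],0]]}}

```text
time: 11.38
tool_pos: [381.3, 170.1, 40.9]
tcp_rot: [-180.0, 0.0, 88.3]
ft_force: [-5.5, -0.9, 2.5]
finger_gap: -0.1
grip_force: 2.3
```

```bash
python3 - <<'E'
from h import *
np.set_printoptions(precision=2,suppress=True)
for i in range(1):
  d=sense();print(d["tool_pos"],d["time"],d["ft_force"],d["tcp_rot"])
s=snapshot("wrist"); save(s,"j",(300,60,560,280),2.8)
E
```

```text
[381.3  170.07  40.91] 11.3833 [-5.46 -0.89  2.5 ] [-179.96    0.01   88.28]
```

View pics/j.png

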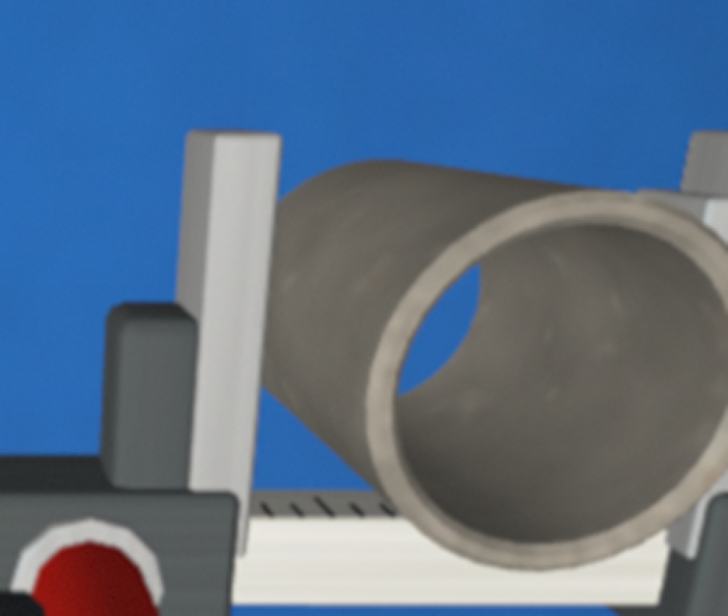

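Call:
{"fn": "play_rows", "kwargs": {"increments": [[-1,[0,1,0],0],[-1,[0,1,0],0],[-1,[0,1,0],0],[-1,[0,1,0],0],[-1,[0,1,0],0],[-1,[0,1,0],0]]}}

```text
time: 11.93
tool_pos: [387.2, 169.9, 40.9]
tcp_rot: [-180.0, 0.0, 88.3]
ft_force: [-5.2, -0.8, 3.7]
finger_gap: 0.1
grip_force: 2.7
```

Call:
{"fn": "play_rows", "kwargs": {"increments": [[-1,[0,1,0],0],[-1,[0,1,0],0],[-1,[0,1,0],0],[-1,[0,1,0],0],[-1,[0,1,0],0],[-1,[0,0,0],0]]}}

```text
time: 12.43
tool_pos: [392.3, 169.7, 40.9]
tcp_rot: [-180.0, 0.0, 88.3]
ft_force: [-3.8, -1.1, 0.9]
finger_gap: 0.2
grip_force: 2.3
```

Call:
{"fn": "play_rows", "kwargs": {"increments": [[-1,[0,0.5,0],0]]}}

```text
time: 12.52
tool_pos: [392.7, 169.7, 40.9]
tcp_rot: [-180.0, 0.0, 88.3]
ft_force: [-6.9, -1.7, 2.3]
finger_gap: 0.1
grip_force: 2.7
```

Call:
{"fn": "play_rows", "kwargs": {"increments": [[-1,[0,0.5,0],0]]}}

```text
time: 12.6
tool_pos: [393.2, 169.7, 40.9]
tcp_rot: [-180.0, 0.0, 88.3]
ft_force: [-5.9, -1.4, 3.6]
finger_gap: -0.1
grip_force: 2.7
```

Call:
{"fn": "play_rows", "kwargs": {"increments": [[-1,[0,0.3,0],0],[-1,[0,0.3,0],0]]}}

```text
time: 12.77
tool_pos: [393.8, 169.7, 40.9]
tcp_rot: [-180.0, 0.0, 88.3]
ft_force: [-4.3, -1.5, 2.5]
finger_gap: -0.4
grip_force: 2.7
```

Call:
{"fn": "play_rows", "kwargs": {"increments": [[-1,[0,0.3,0],0],[-1,[0,0.3,0],0]]}}

```text
time: 12.93
tool_pos: [394.4, 169.7, 40.9]
tcp_rot: [-180.0, 0.0, 88.3]
ft_force: [-5.3, -1.1, 2.7]
finger_gap: -0.3
grip_force: 2.7
```

Call:
{"fn": "play_rows", "kwargs": {"increments": [[-1,[0,0.3,0],0],[-1,[0,0.3,0],0]]}}

```text
time: 13.1
tool_pos: [395.0, 169.7, 40.9]
tcp_rot: [-180.0, 0.0, 88.3]
ft_force: [-5.3, -1.2, 2.9]
finger_gap: 0.0
grip_force: 2.7
```

Call:
{"fn": "play_rows", "kwargs": {"increments": [[-1,[0,0.3,0],0],[-1,[0,0.3,0],0]]}}

```text
time: 13.27
tool_pos: [395.6, 169.6, 40.9]
tcp_rot: [-180.0, 0.0, 88.3]
ft_force: [-5.2, -1.2, 1.9]
finger_gap: -0.0
grip_force: 2.7
```

Call:
{"fn": "play_rows", "kwargs": {"increments": [[-1,[0,0.3,0],0],[-1,[0,0.3,0],0]]}}

```text
time: 13.43
tool_pos: [396.2, 169.6, 40.9]
tcp_rot: [-180.0, 0.0, 88.3]
ft_force: [-5.4, -2.0, 2.7]
finger_gap: -0.0
grip_force: 2.7
```

Call:
{"fn": "play_rows", "kwargs": {"increments": [[-1,[0,0.3,0],0],[-1,[0,0.3,0],0]]}}

```text
time: 13.6
tool_pos: [396.8, 169.6, 40.9]
tcp_rot: [-180.0, 0.0, 88.3]
ft_force: [-5.1, -1.3, 2.5]
finger_gap: 0.3
grip_force: 2.7
```

Call:
{"fn": "play_rows", "kwargs": {"increments": [[-1,[0,0.3,0],0],[-1,[0,0.3,0],0]]}}

```text
time: 13.77
tool_pos: [397.4, 169.6, 40.9]
tcp_rot: [-180.0, 0.0, 88.3]
ft_force: [-4.9, -1.4, 3.1]
finger_gap: -0.1
grip_force: 2.7
```

Call:
{"fn": "play_rows", "kwargs": {"increments": [[-1,[0,0.3,0],0],[-1,[0,0.3,0],0]]}}

```text
time: 13.93
tool_pos: [398.0, 169.5, 40.9]
tcp_rot: [-180.0, 0.0, 88.3]
ft_force: [-5.1, -1.6, 2.4]
finger_gap: -0.1
grip_force: 2.7
```

Call:
{"fn": "play_rows", "kwargs": {"increments": [[-1,[0,0.2,0],0],[-1,[0,0.2,0],0]]}}

```text
time: 14.1
tool_pos: [398.3, 169.5, 40.9]
tcp_rot: [-180.0, 0.0, 88.3]
ft_force: [-5.3, -1.2, 2.5]
finger_gap: 0.1
grip_force: 2.7
```

Call:
{"fn": "play_rows", "kwargs": {"increments": [[-1,[0,0.2,0],0],[-1,[0,0.2,0],0]]}}

```text
time: 14.27
tool_pos: [398.8, 169.5, 40.9]
tcp_rot: [-180.0, 0.0, 88.3]
ft_force: [-5.4, -0.7, 2.8]
finger_gap: -0.1
grip_force: 2.7
```

Call:
{"fn": "play_rows", "kwargs": {"increments": [[-1,[0,0.2,0],0],[-1,[0,0.2,0],0]]}}

```text
time: 14.43
tool_pos: [399.2, 169.5, 40.9]
tcp_rot: [-180.0, 0.0, 88.3]
ft_force: [-6.0, -1.8, 3.4]
finger_gap: -0.3
grip_force: 3.0
```

Call:
{"fn": "play_rows", "kwargs": {"increments": [[-1,[0,0.2,0],0]]}}

```text
time: 14.52
tool_pos: [399.2, 169.5, 40.9]
tcp_rot: [-179.9, 0.0, 88.3]
ft_force: [-5.7, -1.6, 3.3]
finger_gap: -0.4
grip_force: 3.3
```

Call:
{"fn": "play_rows", "kwargs": {"increments": [[-1,[0,0.2,0],0]]}}

```text
time: 14.6
tool_pos: [399.3, 169.5, 40.8]
tcp_rot: [-179.9, 0.0, 88.3]
ft_force: [-7.7, -1.3, 4.0]
finger_gap: 0.0
grip_force: 3.7
```

Call:
{"fn": "play_rows", "kwargs": {"increments": [[-1,[0,0.2,0],0],[-1,[0,0,0],0]]}}

```text
time: 14.77
tool_pos: [399.4, 169.4, 40.8]
tcp_rot: [-179.9, 0.0, 88.3]
ft_force: [-7.6, -2.1, 5.2]
finger_gap: -0.1
grip_force: 3.9
```

Call:
{"fn": "play_rows", "kwargs": {"increments": [[-1,[0,0.2,0],0],[-1,[0,0.2,0],0]]}}

```text
time: 14.93
tool_pos: [399.5, 169.3, 40.8]
tcp_rot: [-179.9, 0.0, 88.3]
ft_force: [-9.7, -2.4, 6.3]
finger_gap: 0.4
grip_force: 4.8
```

Call:
{"fn": "play_rows", "kwargs": {"increments": [[-1,[0,0.2,0],0],[-1,[0,0.2,0],0],[-1,[0,0,0],0]]}}

```text
time: 15.18
tool_pos: [399.6, 169.3, 40.8]
tcp_rot: [-179.8, 0.1, 88.3]
ft_force: [-9.5, -3.7, 7.4]
finger_gap: 0.3
grip_force: 5.3
```

Call:
{"fn": "play_rows", "kwargs": {"increments": [[-1,[0,0.2,0],0],[-1,[0,0.2,0],0],[-1,[0,0,0],0],[-1,[0,0,0],0],[-1,[0,0,0],0],[-1,[0,0,0],0]]}}

```text
time: 15.68
tool_pos: [399.8, 169.2, 40.7]
tcp_rot: [-179.8, 0.1, 88.3]
ft_force: [-12.1, -2.3, 8.5]
finger_gap: 0.1
grip_force: 6.0
```

Call:
{"fn": "play_rows", "kwargs": {"increments": [[-1,[0,0,0],0],[-1,[0,0,0],0],[-1,[0,0,0],0],[-1,[0,0,0],0],[-1,[0,-0.5,0],0],[-1,[0,-0.5,0],0],[-1,[0,-0.5,0],0],[-1,[0,-1,0],0],[-1,[0,-5,0],0],[-1,[0,-8,0],0],[-1,[0,0,0],0]]}}

```text
time: 16.6
tool_pos: [384.7, 170.1, 40.8]
tcp_rot: [-180.0, -0.0, 88.3]
ft_force: [-0.8, 0.5, -0.6]
finger_gap: 0.2
grip_force: 0.0
```

Call:
{"fn": "play_rows", "kwargs": {"increments": [[-1,[0,0,-30],0],[-1,[0,0,-35],0],[-1,[0,0,-35],0],[-1,[0,0,0],0],[-1,[0,0,0],0]]}}

```text
time: 17.02
tool_pos: [387.9, 170.8, 143.9]
tcp_rot: [179.6, -0.1, 88.3]
ft_force: [-0.6, 0.5, -0.4]
finger_gap: -0.2
grip_force: 0.0
```

```bash
python3 - <<'E'
from h import *
d=sense();print(d["tool_pos"],d["time"],d["ft_force"])
s=snapshot("wrist"); save(s,"k")
E
```

```text
[387.93569577 170.79898078 143.94811611] 17.0167 [-0.61215525  0.46853629 -0.42926094]
```

View pics/k.png

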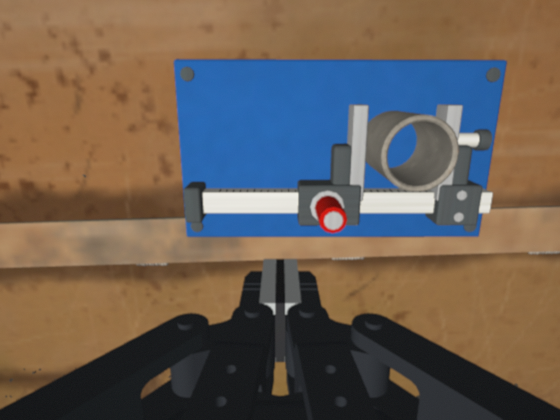

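The tube stands upright at pixel (418,150) between the sliding jaw (358) and the anvil, and the gripper is clear of it.

```bash
python3 -c "
from bench import *
print(hand_in())"
```

```text
the job is handed in; nothing more can be done
None
```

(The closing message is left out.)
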